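Draw the bottom blank from the stack magazine

TASK

Pull the bottom blank, the one whose end sticks out of the mouth, straight out of the stack magazine and lay it flat in the empty grey work tray. The other blanks must stay in the magazine, settled down one place as a tidy stack.

Things in the scene. Friction and masses are not known exactly. Their poses are not given: they have to be found in the camera images.
- blank_bottom_centre (a point): centre of the stack's bottom blank: flat aluminium bar 120 x 36 x 12 mm (x, y, z), about 0.14 kg, a small dark hole near each end. Loose, level on the magazine's floor; axes parallel to the magazine's. Its -x end sticks out of the mouth by 38 to 46 mm, in the air, underside 20 mm above the bench. An identical spare blank on the bench is no part of the job.
- blank_top_centre (a point): centre of the top one of three identical blanks in the magazine (bottom, middle, top; each 120 x 36 x 12 mm, axes parallel to the magazine's). The upper two lie loose on the bottom one and drop by 12 mm when it is gone.
- magazine: stack magazine, fixed: grey base block 132 x 64 x 20 mm (x, y, z), four steel angle posts at its corners up to z = 62 mm. Origin at the centre of its underside, z up. The stack stands on the base (z = 20 mm) with 2 mm play all round. Mouth at -x: below the two front posts (outer face at x = -66 mm) a gap 15.5 mm high lets only the bottom blank out, along -x; the posts hold the others back.
- tray: shallow open tray of grey sheet, fixed to the bench, outside 180 x 110 x 16 mm (x, y, z), walls and floor 4 mm thick, so inside 172 x 102 mm and 12 mm deep. Origin at the centre of its underside, z up; the inner floor is 4 mm above the bench. The belt grinder, up to 0.23 m high, stands between it and the robot; its nose ends at about x = 0.58 m, so come to the tray beyond that or above it.

How it is judged:
On the way:
1. the bottom blank has been drawn out through the mouth, while still low (x of blank_bottom_centre in the frame of magazine below -0.115 m and z of blank_bottom_centre in the frame of magazine below 0.06 m).
At the end, for the whole second after the job is handed in: The bottom blank lies flat (within 0.08 rad) on the tray's floor, centre within 40 mm of the tray's along each side and under 14 mm above its underside; the top blank is level, within 10 mm of the magazine's middle, its centre 34 to 42 mm above the magazine's underside (one place down) (x of blank_bottom_centre in the frame of tray between -0.04 and 0.04 m and y of blank_bottom_centre in the frame of tray between -0.04 and 0.04 m and z of blank_bottom_centre in the frame of tray below 0.014 m and angle between each of blank_bottom_centre, blank_top_centre's own z axis and vertical below 0.08 rad and x of blank_top_centre in the frame of magazine between -0.01 and 0.01 m and y of blank_top_centre in the frame of magazine between -0.01 and 0.01 m and z of blank_top_centre in the frame of magazine between 0.034 and 0.042 m); the robot touches nothing.
It fails at once if the stack is lifted out of the magazine or dragged out of it (top blank risen by more than 15 mm or more than 20 mm off the magazine's axis) (z of blank_top_centre in the frame of magazine above 0.065 m or x of blank_top_centre in the frame of magazine below -0.02 m or x of blank_top_centre in the frame of magazine above 0.02 m or y of blank_top_centre in the frame of magazine below -0.02 m or y of blank_top_centre in the frame of magazine above 0.02 m).
It also fails if it takes over 45 s, if anything falls off the work surface, if the arm or the gripper's body presses on something with over 40 N, if the wrist force passes 120 N, or if a joint passes its speed limit or range.

ROBOT

A 7-joint arm with a two-finger parallel gripper is mounted at the origin on a cart in front of the work surface, level with it; the furniture and walls round the work are solid. World frame = base frame: x ahead of the robot, y to its left, z up, the work surface at z = 0. Lengths are in m, angles in rad, forces in N, time in s.
With the tool pointing down it reaches from about 0.35 to 0.9 m from the base axis. Payload 19.9 kg.
Tool frame: the origin (TCP) lies where the fingers leave the gripper's body, on its centre line; the fingertips stand 97 mm ahead of it and the grasp point (between the pads) lies manip.grip_depth ahead of it (manip.grip_depth is the distance from the TCP to the grasp point, in m); z points along the fingers, y is the line along which they close (so a half turn about z gives the same grasp; the last joint's range is limited). The gripper opens to 94 mm and grips with 3 to 60 N. Pads are 16 mm wide; open, the fingers measure 119 mm over their backs; the gripper's body (75 mm by 177 mm) begins 78 mm behind the grasp point.
Start: joints at [-0.042, 0.417, -0.01, 1.614, 0.005, 1.111, -0.053], TCP at [0.625, 0, 0.303] pointing down, gripper open.
Joint ranges: [-2.81, 2.81], [-0.39, 2.02], [-1.27, 1.25], [0.06, 2.57], [-1.19, 4.33], [0.19, 2], [-2.82, 2.82]. Speed limits (rad/s): [1.89, 1.89, 2.39, 2.39, 3.01, 3.01, 3.01].

INTERFACE

Orientations are given as [roll, pitch, yaw] about the fixed x, y, z axes, in that order (R = Rz(yaw) Ry(pitch) Rx(roll)).
In Python, from plant import manip, optics gives the robot as it stands.
- The arm moves only by the tool arm_command, never from a script. Its argument "increments" is one flat list of numbers, 5 for each row, row after row: the opening, from 0 (shut) to 1 (fully open), then the shift along the world's x, y, z in mm, then the turn about the world's z in degrees. In form: [claw, tx, ty, tz, twist, claw, tx, ty, tz, twist, ...]. A call has 1 to 8 rows; each row shifts and turns the commanded pose from where the row before left it; what a row does not reach is not made up. A row lasts 1/12 s, in which the tool goes at most 41.7 mm and 7.16 degrees, less where a joint would pass 70% of its speed; a pose out of reach is approached as far as the arm can. A call with a gripper value outside its range is refused whole. The fingers move at their own pace and stop on an object; "force" is the grip in N (left out, the last holds). Time passes only in rows, so rows that do not move let the fingers close. It gives the time, the measured TCP pose, the force, the opening and the grip force at its end, in the units of the state.
- manip.observe(): the state, without advancing time (a new reading comes with each control period).
- optics.get_image(name): name is "scene" or "side" or "wrist"; returns a dict with "img" (384x512x3 uint8, red, green, blue), "fov_y" (degrees; the focal length in pixels is half the picture's height over the tangent of half this angle, whatever the lens; pixels are square), "cx", "cy" (the principal point, pixels), "view" (4x4, takes a point from world to camera coordinates); the wrist camera has in their place "tool_from_camera" (4x4, takes a point from camera to tool coordinates, whose origin is the TCP and whose axes are the flange's). Camera axes: x right, y up, looking along -z (the intrinsics and any distortion apply to the point x, -y, -z); pixel columns grow to the right and rows downward; lengths in m; the calibration is good to about 2 mm. The wrist camera is an equidistant fisheye: a pixel r from the principal point sees the ray r / f radians off the axis. A picture is of the moment at which its call begins: read the wrist's pose just before it. There is no depth.
- manip.finish_job(): hands the job in; it is judged then, once.
Trained networks look in a picture, given as the dict that the camera call returned (one of the last four; its "shot" number tells which), for a name from the list of things; names that differ only in an ending like _2 or _b are one class to them, and where a whole thing is asked for, a point or a joint stands for the part that bears it (a point fixed in the world has none). Each returns a list of dicts, best first, with "conf" (0 to 1); they miss things now and then, are a little off and sometimes report something else, mostly with a low value. They report only what shows in the picture. A call takes as long as a camera call.
- optics.look_for(picture, label): "box" ([left, top, right, bottom] in pixels, round what is visible of it).
- optics.outline_of(picture, label): "region" (384x512 bool, what is visible of it) and "box" ([left, top, right, bottom] in pixels, round what is visible of it).
The state is a dict: "clock": time; "joint_pos": joint angles; "dq": joint speeds; "joint_torque": joint torques, N m; "tool_pos": TCP position; "orientation": TCP orientation; "ft_force": force on the tool from outside, world axes, zero at the start; "torque": the same for the moment, N m; "finger_gap": opening from 0.0 (shut) to 1.0 (fully open); "grasp_force": force on a finger pad.
Only numpy, scipy, OpenCV 4.12 (cv2) and the standard library are available. Lean on these libraries where they do the work, as an engineer would, in place of code of your own. Each camera call takes 0.05 s, during which the arm holds its last target. There are 200 camera calls.

## Working session

There is one attempt and no reset: what is moved stays moved. The work goes in short steps, Python scripts to look and compute and a tool call to move; the robot and the scene stay as the last step left them, time stands still between calls to the robot, and variables do not carry over. Pictures are saved under pics/ and viewed, at most 10 in all, crops included, and the job is handed in when it is done.

Besides the shell and the picture viewer there is one more tool, called as name(argument=value, ...), one argument or row to a line, values as JSON. arm_command: Moves the arm, as the interface text tells. Its arguments: {"type":"object","properties":{"increments":{"type":"array","items":{"type":"number"}},"force":{"type":"number"}},"required":["increments"]}

```bash
mkdir -p pics; python3 - <<'E'
from plant import manip, optics
import cv2, numpy as np
print(manip.grip_depth, manip.observe())
ims=[]
for n in ("scene","side"):
    p=optics.get_image(n); print(n,p['fov_y'],p['cx'],p['cy'],p['view'].tolist() if hasattr(p['view'],'tolist') else p['view'], [k for k in p])
    cv2.imwrite(f'pics/{n}1.png',p['img'][:,:,::-1])
    for l in ("blank_bottom_centre","magazine","tray"):
        print(n,l,[(d['box'],round(d['conf'],2)) for d in optics.look_for(p,l)][:4])
E
```

```text
0.0784 {'clock': 0.0, 'joint_pos': array([-0.04150886,  0.41795819, -0.01030363,  1.6141692 ,  0.00468405,
        1.11068925, -0.05299733]), 'dq': array([ 0.00031852,  0.00027644,  0.00032803, -0.00126827, -0.00060499,
       -0.00023853,  0.00230979]), 'joint_torque': array([ 3.52895018e-03, -8.51262331e+01,  6.40313700e-01, -4.25991547e+01,
       -4.87577857e-02,  1.87510403e-02,  1.73272206e-04]), 'tool_pos': array([6.24743314e-01, 5.30196918e-06, 3.02037151e-01]), 'orientation': array([-3.14039504e+00,  7.58388474e-05,  1.57080961e+00]), 'ft_force': array([ 0.32897257, -0.4891091 , -0.66481773]), 'torque': array([-0.00903183, -0.01045224,  0.00821719]), 'grasp_force': 0.0, 'finger_gap': 1.001480248631842}
scene 51.85281929677746 259.91106289732124 193.3908334492034 [[-0.48919542000976796, -0.8719965423510017, -0.017603157937271744, 0.34734945609382056], [0.45935136719720915, -0.2747509402508708, 0.8446941708602691, -0.36923433647919496], [-0.7414068805288506, 0.4051344850283178, 0.5349597055342752, -0.40018184704254767], [0.0, 0.0, 0.0, 1.0]] ['img', 'fov_y', 'cx', 'cy', 'view', 'shot']
scene blank_bottom_centre [([215.5, 232.5, 235.3, 256.8], 0.62)]
scene magazine [([208.5, 188.9, 243.2, 251.4], 0.86)]
scene tray [([286.2, 172.9, 366.1, 207.4], 0.8)]
side 45.567134569875286 248.61269749848563 192.50642246583746 [[-0.9962325774872546, 0.0857269300351683, -0.013097519606647262, 0.6632075147416501], [-0.07914386673085827, -0.8370094112467725, 0.5414346625800927, 0.02509064819147882], [0.03545278426286569, 0.5404314377893611, 0.8406408038734109, -0.906459841518348], [0.0, 0.0, 0.0, 1.0]] ['img', 'fov_y', 'cx', 'cy', 'view', 'shot']
side blank_bottom_centre []
side magazine [([198.9, 216.1, 277.6, 274.4], 0.65)]
side tray [([200.7, 101.7, 284.8, 181.3], 0.8)]
```

View pics/scene1.png

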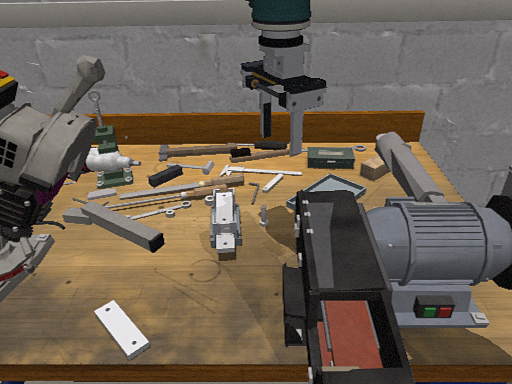

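View pics/side1.png

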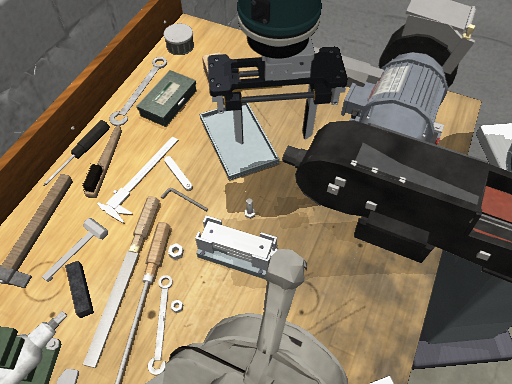

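The scene view shows the magazine at about (225,220) with its mouth towards the robot and the tray at (325,190) behind the grinder. In the side view the magazine is at (237,245), with the mouth end to the right near (275,265) behind the saw arm, and the tray is at (240,140).

```bash
cat > h.py <<'E'
from plant import manip, optics
import cv2, numpy as np
from scipy.spatial.transform import Rotation as Rn
from scipy.optimize import minimize
def cam(name):
    s=manip.observe(); p=optics.get_image(name)
    p['f']=p['img'].shape[0]/2/np.tan(np.radians(p['fov_y']/2)); p['name']=name
    if name=='wrist':
        T=np.eye(4); T[:3,:3]=Rn.from_euler('xyz',s['orientation']).as_matrix(); T[:3,3]=s['tool_pos']
        p['c2w']=T@np.asarray(p['tool_from_camera'])
    else: p['c2w']=np.linalg.inv(p['view'])
    return p
def proj(p,P):
    P=np.atleast_2d(P); w=np.linalg.inv(p['c2w'])
    c=P@w[:3,:3].T+w[:3,3]; x,y,z=c[:,0],-c[:,1],-c[:,2]
    if p['name']=='wrist':
        h=np.hypot(x,y)+1e-12; r=p['f']*np.arctan2(h,z); return np.c_[p['cx']+r*x/h,p['cy']+r*y/h]
    return np.c_[p['cx']+p['f']*x/z,p['cy']+p['f']*y/z]
def onplane(p,uv,z):
    u,v=(uv[0]-p['cx'])/p['f'],(uv[1]-p['cy'])/p['f']
    if p['name']=='wrist':
        r=np.hypot(u,v)+1e-12; d=np.array([np.sin(r)*u/r,-np.sin(r)*v/r,-np.cos(r)])
    else: d=np.array([u,-v,-1])
    d=p['c2w'][:3,:3]@d; o=p['c2w'][:3,3]
    return o+d*(z-o[2])/d[2]
def box(lx,ly,z0,z1,x0=0): return np.array([[x0+sx*lx/2,sy*ly/2,z] for sx in(-1,1) for sy in(-1,1) for z in(z0,z1)])
def put(q,M): c,s=np.cos(q[2]),np.sin(q[2]); return M@np.array([[c,s,0],[-s,c,0],[0,0,1]])+[q[0],q[1],0]
E
python3 - <<'E'
from h import *
s=cam('scene'); d=cam('side'); w=cam('wrist')
cv2.imwrite('pics/w1.png',cv2.resize(w['img'],(768,576),interpolation=2)[:,:,::-1])
for p in (s,d,w):
    for l,z in (("magazine",.03),("tray",.008),("blank_bottom_centre",.026)):
        o=optics.outline_of(p,l)
        if not o: print(p['name'],l,'none'); continue
        o=o[0]; m=o['region'].astype('uint8')
        v,u=np.nonzero(m); pts=np.array([onplane(p,(a,b),z)[:2] for a,b in zip(u,v)])
        r=cv2.minAreaRect((pts*1000).astype('float32'))
        print(p['name'],l,round(o['conf'],2),np.round(o['box']),len(u),np.round(pts.mean(0),3),np.round(r[0]),np.round(r[1]),round(r[2],1))
E
```

```text
scene magazine 0.61 [210. 190. 246. 250.] 726 [0.686 0.099] [704.  92.] [ 63. 219.] 65.8
scene tray 0.77 [289. 176. 367. 209.] 787 [ 0.703 -0.201] [ 676. -167.] [123. 198.] 17.4
scene blank_bottom_centre 0.86 [216. 233. 233. 251.] 294 [0.621 0.131] [622. 131.] [33. 59.] 67.3
side magazine 0.6 [198. 218. 279. 276.] 1485 [0.703 0.11 ] [700.  95.] [ 84. 144.] 65.2
side tray 0.66 [201. 104. 282. 180.] 3356 [ 0.673 -0.156] [ 674. -169.] [115. 192.] 17.4
side blank_bottom_centre 0.43 [273. 254. 274. 254.] 4 [0.633 0.111] [633. 111.] [2. 2.] 83.5
wrist magazine 0.76 [258.  54. 379. 143.] 2451 [0.691 0.091] [698.  92.] [ 66. 146.] 65.0
wrist tray 0.95 [237. 219. 332. 334.] 5810 [ 0.665 -0.138] [ 673. -169.] [114. 191.] 17.5
wrist blank_bottom_centre 0.97 [228.  47. 273.  84.] 1182 [0.616 0.132] [617. 132.] [39. 50.] 65.4
```

View pics/w1.png

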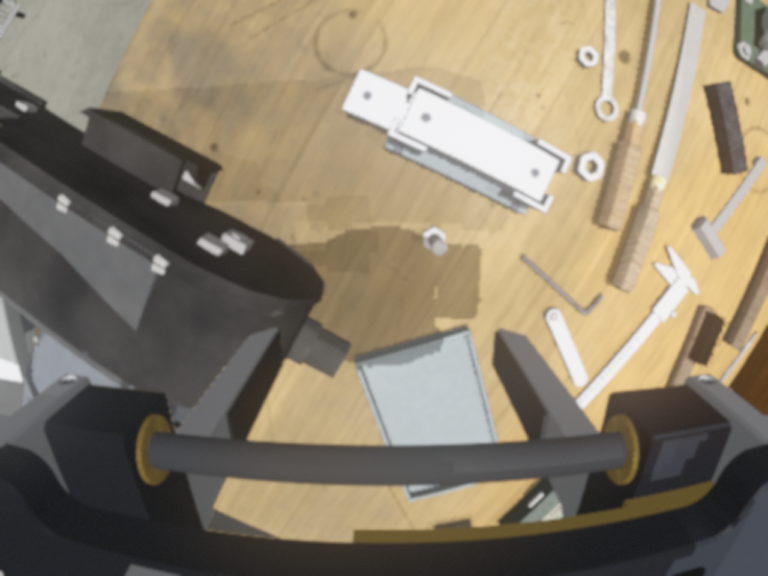

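The wrist view shows the blank's end at px/1.5 = (250,65), the mouth facing upper left, the tray clear at (285,275), and the grinder nose at about (230,240). I'll first move above the protruding end, with the camera side towards the magazine, then look again.

```bash
python3 - <<'E'
from h import *
w=cam('wrist'); s=cam('scene')
for n,uv in (('rest',(215,165)),('belt',(320,280)),('nose',(348,360)),('plate',(90,110))):
    print(n,[np.round(onplane(w,np.array(uv)/1.5,z)[:2],3) for z in (.05,.1,.2)])
print('tube',[np.round(onplane(s,(155,245),z)[:2],3) for z in (0,.05)])
E
```

```text
rest [array([0.49 , 0.083]), array([0.51 , 0.083]), array([0.55 , 0.082])]
belt [array([ 0.572, -0.009]), array([0.58 , 0.004]), array([0.596, 0.03 ])]
nose [array([ 0.592, -0.078]), array([ 0.597, -0.054]), array([ 0.607, -0.007])]
plate [array([0.368, 0.143]), array([0.406, 0.134]), array([0.483, 0.115])]
tube [array([0.717, 0.249]), array([0.653, 0.26 ])]
```

arm_command(
  increments=[1,0,16,0,-7.1,1,0,16,0,-7.1,1,0,16,0,-7.1,1,0,16,0,-7.1,1,0,16,0,-7.1,1,0,16,0,-7.1,1,0,16,0,-7.1,1,0,16,0,-7.1],
)

```text
clock: 1.77
tool_pos: [0.6249, 0.1288, 0.3027]
orientation: [-3.142, -0.0, 0.573]
ft_force: [0.0, -0.2, -0.0]
finger_gap: 1.001
grasp_force: 0.0
```

arm_command(
  increments=[1,-2,0,-10,-7.1,1,-2,0,-10,-7.1,1,-2,0,-10,-7.1,1,-2,0,-10,-7.1,1,-2,0,-10,-7.1,1,-2,0,-10,-7.1,1,0,0,-10,-7.1,1,0,0,-10,-7.1],
)

```text
clock: 2.43
tool_pos: [0.6129, 0.128, 0.2222]
orientation: [-3.141, -0.0, -0.418]
ft_force: [0.3, 0.2, 0.7]
finger_gap: 1.0
grasp_force: 0.0
```

arm_command(
  increments=[1,0,0,0,-1,1,0,0,0,0,1,0,0,0,0],
)

```text
clock: 2.68
tool_pos: [0.6132, 0.1281, 0.2232]
orientation: [-3.141, -0.0, -0.425]
ft_force: [0.0, 0.8, -0.3]
finger_gap: 1.0
grasp_force: 0.0
```

```bash
python3 - <<'E'
from h import *
w=cam('wrist'); s=cam('side'); c=cam('scene')
a=cv2.resize(w['img'],(640,480),interpolation=2)
cv2.imwrite('pics/w2.png',a[:,:,::-1])
cv2.imwrite('pics/g.png',np.hstack([cv2.resize(s['img'][180:300,320:460],(400,343)),cv2.resize(c['img'][230:360,250:370],(317,343))])[:,:,::-1])
for l,z in (("magazine",.03),("blank_bottom_centre",.032),("blank_top_centre",.056)):
  for o in optics.outline_of(w,l)[:3]:
    v,u=np.nonzero(o['region']); pts=np.array([onplane(w,(a,b),z)[:2] for a,b in zip(u,v)])
    r=cv2.minAreaRect((pts*1000).astype('float32'))
    print(l,round(o['conf'],2),np.round(o['box']),len(u),np.round(r[0],1),np.round(r[1]),round(r[2],1),np.round(cv2.boxPoints(r)).tolist())
E
```

```text
magazine 0.77 [224.  21. 289. 177.] 3725 [694.7  95.1] [ 62. 148.] 65.5 [[615.0, 97.0], [749.0, 36.0], [775.0, 93.0], [640.0, 154.0]]
blank_bottom_centre 0.62 [236. 168. 274. 212.] 1481 [615.8 131.7] [36. 43.] 65.7 [[589.0, 124.0], [628.0, 106.0], [643.0, 139.0], [604.0, 157.0]]
blank_top_centre 0.56 [232.  30. 277. 169.] 5999 [694.2  95.7] [ 37. 118.] 65.5 [[633.0, 103.0], [740.0, 54.0], [756.0, 88.0], [648.0, 137.0]]
```

View pics/w2.png

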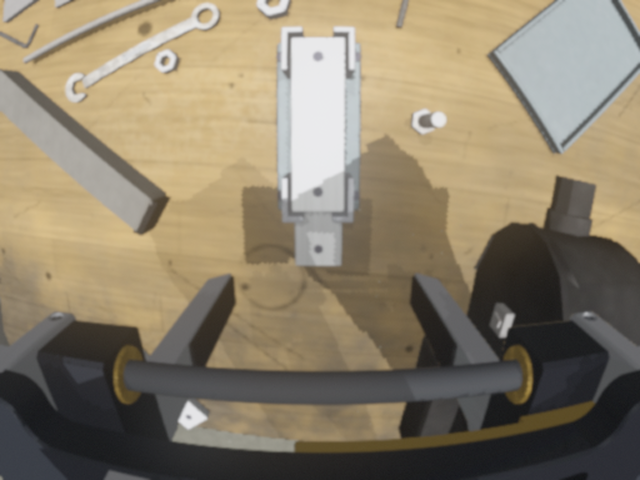

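View pics/g.png

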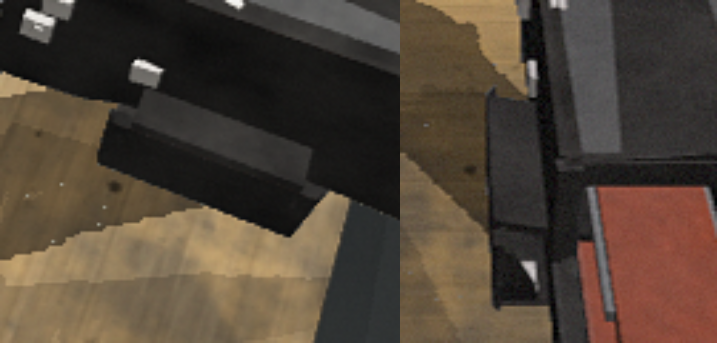

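The wrist view shows the bottom blank's end at (318,240), centred between the fingers and aligned with them. The grinder's dark rest sits on the right near (430,350), so I'll check its height before pulling past it.

```bash
python3 - <<'E'
from h import *
s=cam('side'); c=cam('scene')
from scipy.optimize import least_squares
def tri(us,uc):
    r=least_squares(lambda P:np.r_[proj(s,P)[0]-us,proj(c,P)[0]-uc],[.5,.05,.1]); return np.round(r.x,3),round(r.cost,1)
k=120/317
print('nose-side', tri((358.5,218.5),(250+90*k,230+90*k)))
print('robot-side', tri((320+318*.35,180+195*.35),(250+92*k,230+228*k)))
print('bolt', tri((320+148*.35,180+72*.35),(250+132*k,230+78*k)))
E
```

```text
nose-side (array([0.479, 0.078, 0.057]), np.float64(1.3))
robot-side (array([0.373, 0.146, 0.066]), np.float64(0.6))
bolt (array([0.456, 0.063, 0.077]), np.float64(0.0))
```

arm_command(
  increments=[1,1,4,-20,0,1,0,0,-20,0,1,0,0,-20,0,1,0,0,-20,0,1,0,0,-14,0,1,0,0,0,0,1,0,0,0,0],
)

```text
clock: 3.67
tool_pos: [0.614, 0.1319, 0.1286]
orientation: [3.141, 0.0, -0.429]
ft_force: [1.0, 0.0, 1.5]
finger_gap: 0.996
grasp_force: 0.0
```

arm_command(
  increments=[1,0,0,-6,0,1,0,0,-5,0,1,0,0,0,0,0,0,0,0,0,0,0,0,0,0,0,0,0,0,0,0,0,0,0,0,0,0,0,0,0],
  force=50,
)

```text
clock: 4.33
tool_pos: [0.614, 0.132, 0.1178]
orientation: [-3.141, -0.0, -0.429]
ft_force: [0.0, 0.0, 0.2]
finger_gap: 0.678
grasp_force: 0.0
```

arm_command(
  increments=[0,0,0,0,0,0,0,0,0,0,0,0,0,0,0],
)

```text
clock: 4.58
tool_pos: [0.614, 0.132, 0.1176]
orientation: [-3.141, 0.0, -0.429]
ft_force: [-0.1, 0.5, 0.9]
finger_gap: 0.467
grasp_force: 0.0
```

arm_command(
  increments=[0,0,0,0,0,0,0,0,0,0,0,0,0,0,0,0,0,0,0,0,0,0,0,0,0],
)

```text
clock: 5.0
tool_pos: [0.614, 0.132, 0.1176]
orientation: [-3.142, 0.0, -0.429]
ft_force: [-0.0, 0.6, 0.4]
finger_gap: 0.378
grasp_force: 50.0
```

arm_command(
  increments=[0,-4.6,2.1,0,0,0,-4.6,2.1,0,0,0,-4.6,2.1,0,0,0,-4.6,2.1,0,0,0,0,0,0,0],
)

```text
clock: 5.42
tool_pos: [0.5946, 0.141, 0.1177]
orientation: [-3.142, 0.001, -0.429]
ft_force: [-1.7, 0.1, 0.3]
finger_gap: 0.375
grasp_force: 50.0
```

arm_command(
  increments=[0,-9.1,4.15,0,0,0,-9.1,4.15,0,0,0,-9.1,4.15,0,0,0,-9.1,4.15,0,0,0,-9.1,4.15,0,0,0,-9.1,4.15,0,0,0,-9.1,4.15,0,0,0,0,0,0,0],
)

```text
clock: 6.08
tool_pos: [0.5299, 0.1707, 0.1174]
orientation: [3.141, 0.002, -0.428]
ft_force: [0.4, 0.1, -1.4]
finger_gap: 0.375
grasp_force: 50.0
```

```bash
python3 - <<'E'
from h import *
w=cam('wrist'); s=cam('scene')
cv2.imwrite('pics/w3.png',np.hstack([w['img'][0:260,100:440],cv2.resize(s['img'][150:280,160:330],(340,260))])[:,:,::-1])
E
```

```text
(no output)
```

View pics/w3.png

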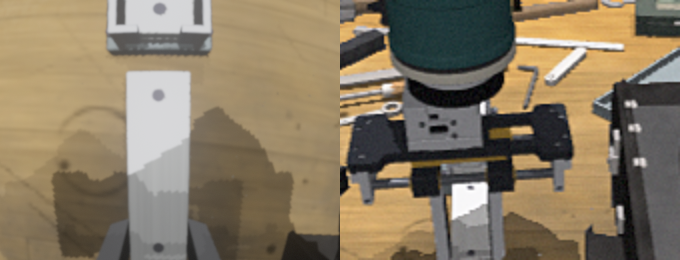

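The blank has come fully clear of the mouth, and the stack is still in the magazine. Next I'll lift it and carry it over to the tray.

arm_command(
  increments=[0,0,0,15,0,0,0,0,25,0,0,0,0,30,0,0,0,0,30,0,0,0,0,30,0,0,0,0,30,0,0,0,0,25,0,0,0,0,15,0],
)

```text
clock: 6.85
tool_pos: [0.5328, 0.169, 0.3207]
orientation: [-3.139, -0.002, -0.43]
ft_force: [-0.3, 0.2, -1.5]
finger_gap: 0.382
grasp_force: 50.0
```

arm_command(
  increments=[0,20,0,0,6,0,20,0,0,6,0,20,0,0,6,0,20,-5,0,6,0,20,-10,0,6,0,20,-15,0,6,0,20,-20,0,6,0,20,-20,0,6],
)

```text
clock: 7.52
tool_pos: [0.693, 0.0983, 0.3174]
orientation: [-3.142, 0.0, 0.414]
ft_force: [-0.1, -0.1, -1.9]
finger_gap: 0.381
grasp_force: 50.0
```

arm_command(
  increments=[0,5,-25,0,6,0,0,-25,0,6,0,0,-25,0,6,0,0,-25,0,6,0,0,-25,0,6,0,0,-25,0,6,0,0,-25,0,6,0,0,-25,0,6],
)

```text
clock: 8.18
tool_pos: [0.6969, -0.1025, 0.3175]
orientation: [-3.141, 0.0, 1.251]
ft_force: [0.1, 0.4, -1.8]
finger_gap: 0.378
grasp_force: 50.0
```

arm_command(
  increments=[0,0,-25,0,6,0,0,-25,0,6,0,0,-25,0,6,0,0,-20,0,6,0,0,-10,0,6,0,0,0,0,6,0,0,0,0,0,0,0,0,0,0],
)

```text
clock: 8.85
tool_pos: [0.6969, -0.2059, 0.3174]
orientation: [-3.141, -0.0, 1.871]
ft_force: [-0.6, 0.5, -1.9]
finger_gap: 0.38
grasp_force: 50.0
```

```bash
python3 - <<'E'
from h import *
w=cam('wrist'); st=manip.observe(); print(st['tool_pos'],st['orientation'],st['joint_pos'].round(2))
cv2.imwrite('pics/w4.png',w['img'][:,:,::-1])
zb=st['tool_pos'][2]-.097+.011
for l,z in (("tray",.016),("blank_bottom_centre",zb)):
  for o in optics.outline_of(w,l)[:2]:
    v,u=np.nonzero(o['region']); pts=np.array([onplane(w,(a,b),z)[:2] for a,b in zip(u,v)])
    r=cv2.minAreaRect((pts*1000).astype('float32'))
    print(l,round(o['conf'],2),np.round(o['box']),np.round(r[0],1),np.round(r[1]),round(r[2],1),np.round(cv2.boxPoints(r)).tolist())
E
```

```text
[ 0.6969578  -0.20548169  0.31747988] [-3.14149447e+00 -2.62831773e-04  1.87067172e+00] [ 0.25  0.59 -0.01  1.3   0.01  1.24  0.54]
tray 0.93 [208.  68. 294. 203.] [ 672.1 -165.9] [110. 179.] 17.1 [[593.0, -97.0], [646.0, -268.0], [751.0, -235.0], [699.0, -64.0]]
blank_bottom_centre 0.68 [229.  68. 289. 268.] [ 684.2 -166.1] [ 36. 120.] 17.2 [[649.0, -114.0], [685.0, -229.0], [719.0, -218.0], [684.0, -104.0]]
```

View pics/w4.png

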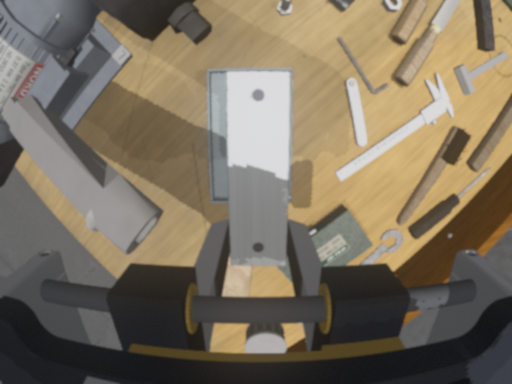

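```bash
python3 - <<'E'
from h import *
from scipy.optimize import least_squares
w=cam('wrist'); c=cam('scene')
def tri(uw,uc):
    r=least_squares(lambda P:np.r_[proj(w,P)[0]-uw,proj(c,P)[0]-uc],[.6,-.25,.1]); return np.round(r.x,3),round(r.cost,1)
print(tri((145,222),(387,141)), tri((158,212),(380,140)),tri((128,250),(402,134)))
print([np.round(onplane(w,(158,212),z),3) for z in (.05,.1,.15,.2)])
a=c['img'][90:260,300:512]; cv2.imwrite('pics/s5.png',cv2.resize(a,(636,510))[:,:,::-1])
E
```

```text
(array([ 0.602, -0.254,  0.159]), np.float64(6.8)) (array([ 0.613, -0.24 ,  0.16 ]), np.float64(12.0)) (array([ 0.593, -0.284,  0.17 ]), np.float64(14.5))
[array([ 0.587, -0.289,  0.05 ]), array([ 0.599, -0.266,  0.1  ]), array([ 0.611, -0.243,  0.15 ]), array([ 0.624, -0.22 ,  0.2  ])]
```

View pics/s5.png

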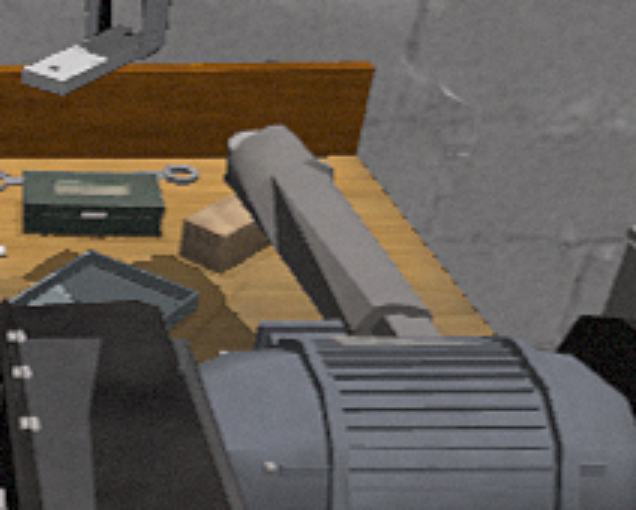

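The duct from the grinder ends near (0.61, -0.24, 0.16), so the gripper body would hit it at this end of the tray. I'll turn the blank by half and come in from the other end, checking where the nose peg is first.

```bash
python3 - <<'E'
from h import *
w=cam('wrist')
for uv in ((208,32),(192,40),(170,18)): print(uv,[np.round(onplane(w,uv,z),3) for z in (.05,.1,.15,.2)])
E
```

```text
(208, 32) [array([ 0.589, -0.056,  0.05 ]), array([ 0.601, -0.066,  0.1  ]), array([ 0.613, -0.077,  0.15 ]), array([ 0.625, -0.087,  0.2  ])]
(192, 40) [array([ 0.573, -0.07 ,  0.05 ]), array([ 0.587, -0.079,  0.1  ]), array([ 0.602, -0.087,  0.15 ]), array([ 0.616, -0.095,  0.2  ])]
(170, 18) [array([ 0.537, -0.049,  0.05 ]), array([ 0.556, -0.06 ,  0.1  ]), array([ 0.576, -0.072,  0.15 ]), array([ 0.595, -0.083,  0.2  ])]
```

arm_command(
  increments=[0,0,10,0,-7,0,0,10,0,-7,0,0,10,0,-7,0,0,10,0,-7,0,0,10,0,-7,0,0,10,0,-7,0,0,10,0,-7,0,0,10,0,-7],
)

```text
clock: 9.82
tool_pos: [0.6969, -0.1247, 0.3177]
orientation: [-3.142, -0.0, 0.891]
ft_force: [0.6, -0.1, -1.8]
finger_gap: 0.377
grasp_force: 50.0
```

arm_command(
  increments=[0,-3,1,0,-7,0,-3,0,0,-7,0,-3,0,0,-7,0,-3,0,0,-7,0,-3,0,0,-7,0,-3,0,0,-7,0,-3,0,0,-7,0,-3,0,0,-7],
)

```text
clock: 10.48
tool_pos: [0.6728, -0.1242, 0.3178]
orientation: [-3.141, -0.0, -0.087]
ft_force: [-0.4, -0.4, -0.5]
finger_gap: 0.377
grasp_force: 50.0
```

arm_command(
  increments=[0,-1,0,0,-7,0,-1,0,0,-7,0,0,0,0,-7,0,0,0,0,-7,0,0,0,0,-7,0,0,0,0,-7,0,0,0,0,-7,0,0,0,0,-7],
)

```text
clock: 11.15
tool_pos: [0.6709, -0.1241, 0.3178]
orientation: [-3.141, 0.0, -1.064]
ft_force: [-1.3, -0.4, -1.2]
finger_gap: 0.379
grasp_force: 50.0
```

arm_command(
  increments=[0,0,0,0,-7,0,0,0,0,-5,0,0,0,0,0,0,0,0,0,0],
)

```text
clock: 11.48
tool_pos: [0.671, -0.1241, 0.3176]
orientation: [-3.142, -0.0, -1.264]
ft_force: [0.1, -0.0, -1.1]
finger_gap: 0.379
grasp_force: 50.0
```

```bash
python3 - <<'E'
from h import *
w=cam('wrist'); st=manip.observe(); print(st['tool_pos'],st['orientation'],st['joint_pos'].round(2))
cv2.imwrite('pics/w6.png',w['img'][:,:,::-1])
zb=st['tool_pos'][2]-.097+.011
for l,z in (("tray",.016),("blank_bottom_centre",zb)):
  for o in optics.outline_of(w,l)[:2]:
    v,u=np.nonzero(o['region']); pts=np.array([onplane(w,(a,b),z)[:2] for a,b in zip(u,v)])
    r=cv2.minAreaRect((pts*1000).astype('float32'))
    print(l,round(o['conf'],2),np.round(o['box']),np.round(r[0],1),np.round(r[1]),round(r[2],1))
E
```

```text
[ 0.67092987 -0.12428221  0.31764449] [-3.14148885e+00 -5.93738927e-06 -1.26362169e+00] [-0.29  0.58  0.65  1.46 -0.36  1.22 -2.43]
tray 0.82 [224.  69. 311. 206.] [ 672.1 -168.1] [111. 179.] 17.1
blank_bottom_centre 0.71 [225.  71. 291. 263.] [ 682.7 -162.4] [ 36. 119.] 17.6
```

View pics/w6.png

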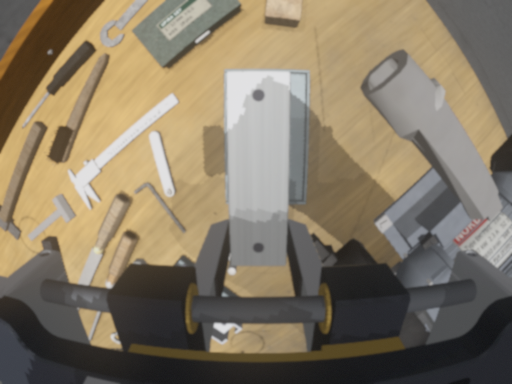

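The blank is now over the tray in line with it, at (258,170), and the gripper body clears both the peg and the duct. I'll lower it.

arm_command(
  increments=[0,-2,0,-20,0,0,-1,0,-30,0,0,0,0,-30,0,0,0,0,-30,0,0,0,0,-30,0,0,0,0,-25,0,0,0,0,-15,0,0,0,0,0,0],
)

```text
clock: 12.3
tool_pos: [0.6667, -0.1242, 0.1346]
orientation: [3.138, 0.002, -1.266]
ft_force: [-0.2, -0.3, -0.4]
finger_gap: 0.376
grasp_force: 50.0
```

arm_command(
  increments=[0,0,0,-10,0,0,0,0,-8,0,0,0,0,-5,0,0,0,0,-5,0,0,0,0,0,0],
)

```text
clock: 12.72
tool_pos: [0.6678, -0.1244, 0.1091]
orientation: [3.141, 0.0, -1.267]
ft_force: [0.1, -0.1, -1.6]
finger_gap: 0.377
grasp_force: 50.0
```

arm_command(
  increments=[0,0,0,-2,0,0,0,0,-2,0,0,0,0,-2,0,0,0,0,0,0],
)

```text
clock: 13.05
tool_pos: [0.6678, -0.1245, 0.1034]
orientation: [3.142, 0.0, -1.267]
ft_force: [-0.2, -0.8, -1.6]
finger_gap: 0.375
grasp_force: 50.0
```

arm_command(
  increments=[0,0,0,-1,0,0.48,0,0,0,0,0.48,0,0,0,0,0.48,0,0,0,0,0.48,0,0,0,0],
)

```text
clock: 13.47
tool_pos: [0.668, -0.1246, 0.1028]
orientation: [-3.141, -0.0, -1.267]
ft_force: [0.1, 0.4, -0.0]
finger_gap: 0.48
grasp_force: 0.0
```

arm_command(
  increments=[0.48,0,0,5,0,0.48,0,0,20,0,0.48,0,0,30,0,0.48,0,0,30,0,0.48,0,0,30,0,0.48,0,0,30,0,0.48,0,0,30,0,0.48,0,0,30,0],
)

```text
clock: 14.13
tool_pos: [0.6676, -0.1246, 0.3097]
orientation: [-3.141, -0.0, -1.267]
ft_force: [-0.2, 0.6, 0.2]
finger_gap: 0.482
grasp_force: 0.0
```

arm_command(
  increments=[0.48,0,0,10,0,0.48,0,0,0,0,0.48,0,0,0,0],
)

```text
clock: 14.38
tool_pos: [0.6678, -0.1245, 0.3176]
orientation: [-3.141, 0.0, -1.267]
ft_force: [-0.0, 0.7, -0.5]
finger_gap: 0.478
grasp_force: 0.0
```

```bash
python3 - <<'E'
from h import *
w=cam('wrist'); s=cam('scene'); d=cam('side'); print(manip.observe()['tool_pos'])
for p in (w,s,d):
 for l,z in (("tray",.016),("blank_bottom_centre",.016),("blank_top_centre",.044)):
  for o in optics.outline_of(p,l)[:3]:
    v,u=np.nonzero(o['region']); pts=np.array([onplane(p,(a,b),z)[:2] for a,b in zip(u,v)])
    if len(pts)<20: continue
    r=cv2.minAreaRect((pts*1000).astype('float32'))
    print(p['name'],l,round(o['conf'],2),np.round(o['box']),np.round(r[0],1),np.round(r[1]),round(r[2],1))
a=w['img'][20:320,130:430]; b=cv2.resize(d['img'][80:290,180:300],(240,420))[:300]; c=cv2.resize(d['img'][200:290,180:300],(260,195)); e=np.zeros((300,260,3),'uint8'); e[:195]=c
cv2.imwrite('pics/w7.png',np.hstack([a,b,e])[:,:,::-1])
E
```

```text
[ 0.66751211 -0.12435523  0.31617695]
wrist tray 0.94 [221.  71. 306. 205.] [ 672.8 -165.8] [111. 180.] 17.7
wrist blank_bottom_centre 0.89 [246.  93. 274. 182.] [ 679.6 -162.4] [ 36. 118.] 17.0
side tray 0.97 [200.  99. 282. 183.] [ 674.2 -161.6] [114. 194.] 17.1
side blank_bottom_centre 0.89 [219. 116. 252. 164.] [ 680.  -159.5] [ 42. 129.] 17.7
side blank_top_centre 0.87 [202. 225. 273. 258.] [693.7  98.1] [ 40. 120.] 65.0
```

View pics/w7.png

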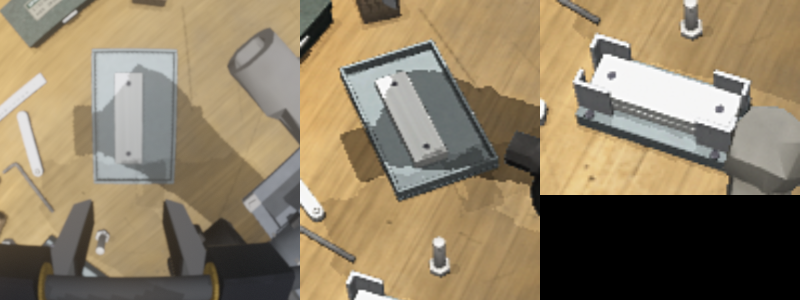

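The blank lies flat near the middle of the tray, at (128,115) in the left crop. The other two have settled one place down and level, below the post tops. Nothing is touching the robot.

```bash
python3 -c "
from plant import manip
print(manip.finish_job())"
```

```text
the job is handed in; nothing more can be done
None
```

The bottom blank lies flat in the tray about 8 mm from its centre, the other two have settled one place down in the magazine, and the job was handed in at about 14.5 s (the hand-in returned no verdict).

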